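# Press an inlay with a free-running roller on a held tray, then lay it in a drawer

## Robot

A 6-joint arm with a two-finger parallel gripper is mounted at the origin on the work surface. World frame = base frame: x ahead of the robot, y to its left, z up, the work surface at z = 0. Lengths are in m, angles in rad, forces in N, time in s.
With the tool pointing down it reaches from about 0.35 to 0.85 m from the base axis. Payload 8.1 kg.
Tool frame: the origin (TCP) lies at the very end of the fingers, on their centre line; the grasp point (between the pads) lies 19 mm behind it; z points along the fingers, y is the line along which they close (so a half turn about z gives the same grasp; the last joint's range is limited). The gripper opens to 93 mm and grips with 3 to 60 N. Pads are 15 mm wide; open, the fingers measure 128 mm over their backs; the gripper's body (75 mm by 188 mm) begins 65 mm behind the grasp point.
Start: joints at [-1.38, 0.13, 1.488, -0, 1.523, -0.085], TCP at [0.163, -0.577, 0.219] pointing down, gripper open.
Joint ranges: [-2.96, 2.96], [-0.89, 2.26], [0.02, 2.5], [-1.34, 4.48], [0, 2.73], [-2.66, 2.66]. Speed limits (rad/s): [2.39, 2.39, 2.79, 3.14, 3.14, 3.14].

## Interface

Orientations are given as a rotation vector (axis times angle).
In Python, from plant import robot, imaging gives the robot as it stands.
- The arm moves only by the tool jog_arm, never from a script. Its argument "rows" is a list of rows, each a list of 2 entries, a list of its own where there are three numbers: the shift along the tool's x, y, z each as a share of 0.2 m, from -1 to 1, then the turn, a rotation vector about the tool's x, y, z each as a share of pi/2 rad, from -1 to 1. A call has 1 to 5 rows; each row is the pose to reach, as a shift and turn from the pose commanded when the call began, along the tool's axes at that moment; what a row does not reach only later rows make up. A row lasts 1/10 s, in which the tool goes at most 50 mm and 8.59 degrees, less where a joint would pass 70% of its speed; a pose out of reach is approached as far as the arm can. A call with a number of a shift or a turn outside -1 to 1 is refused whole. A call with a gripper value outside its range is refused whole. "hand" is the closure, from -1 (fully open) to 1 (shut), set as the call begins (left out, the last holds). The fingers move at their own pace and stop on an object; "squeeze" is the grip in N (left out, the last holds). Time passes only in rows, so rows that repeat a pose let the fingers close. It gives the time, the measured TCP pose, the force, the opening and the grip force at its end, in the units of the state.
- robot.read_state(): the state, without advancing time (a new reading comes with each control period).
- imaging.read_camera(name): name is "side" or "top" or "wrist"; returns a dict with "frame" (384x512x3 uint8, red, green, blue), "vertical_fov" (degrees; the focal length in pixels is half the picture's height over the tangent of half this angle, whatever the lens; pixels are square), "cx", "cy" (the principal point, pixels), "R" (3x3) and "t" (3): a world point X has camera coordinates R X + t. Camera axes: x right, y down, z forward; pixel columns grow to the right and rows downward; lengths in m; the calibration is good to about 2 mm. A picture is of the moment at which its call begins. There is no depth.
- robot.close_job(): hands the job in; it is judged then, once.
The state is a dict: "t": time; "q": joint angles; "dq": joint speeds; "joint_torque": joint torques, N m; "tool_pos": TCP position; "orientation": TCP orientation; "force": force on the tool from outside, world axes, zero at the start; "wrist_torque": the same for the moment, N m; "opening": finger opening in m; "gripper_force": force on a finger pad.
Only numpy, scipy, OpenCV 4.12 (cv2) and the standard library are available. Lean on these libraries where they do the work, as an engineer would, in place of code of your own. Each camera call takes 0.05 s, during which the arm holds its last target. There are 200 camera calls.

## Task

Lift the press tray by its bridge handle and, tilting it gently in the air, roll the free-running brass roller along onto the cream bone inlay and keep it on the inlay for five seconds while the tray is held well clear of the bench (a hand's breadth). Then set the tray down flat in the middle of the open drawer, without a bump, let go, and leave the roller at rest on the inlay so that its weight presses the glue. Never touch the roller with the gripper or let it run into an end stop, never tip the tray steeply, and leave the gauge, awl, tin and bone block alone.

Things in the scene. Friction and masses are not known exactly. Their poses are not given: they have to be found in the camera images.
- tray: Wooden press tray, nominally 0.40 kg without roller, 310 mm long (its x) x 112 mm wide (y). Origin: centre of its underside; z up. Flat floor, top 8 mm above the origin. Side rims and end stops up to 34 mm above the underside; inner faces of the rims at y = +-44 mm, of the stops at x = +-147 mm. A bridge handle stands over the middle (see handle). Starts flat on the bench.
- handle (a point): Centre of the cherry handle bar, at x 0, y 0, z 83 mm in the tray's frame, same axes. The square-edged bar runs along y on posts (18 mm in x) at y = +-50 mm; it is 20 mm thick in x and 30 mm tall, 68 to 98 mm above the underside. Grasp its middle from above, fingers closing along the tray's x, tips no lower than about 60 mm above the underside: the roller (top at 48 mm) passes below.
- inlay (a point): Centre of the cream bone inlay in the tray's floor surface, at x = +60 mm, y 0, z 8 mm in the tray's frame, same axes. The inlay is flush, full width, 44 mm long in x: the roller is on it while the roller's centre is within 22 mm of this point along x.
- roller: Brass press roller, 40 mm diameter, 80 mm long, across the tray, nominally 0.25 kg. Origin at its centre, 28.5 mm above the tray's underside, axes as the tray's. Its axle runs in slots in the rims, free along tray x. At a small tilt a (rad) it accelerates downhill at 0.71 x 9.81 x a, almost undamped; resistance about 0.003 rad. Starts at rest at x = -90 to -40 mm; meets a stop at +-127 mm.
- drawer: Shallow open drawer, persimmon knob at its front (-x), standing out of a low tin-topped cabinet; one fixed piece that never moves. Origin at bench height under the drawer's middle; z up. Inside 170 mm (x) x 370 mm (y), walls 10 mm thick, top 40 mm above the bench. Cabinet from x = +92 mm, 79 mm high; two boxes on it from x = +145 mm, up to 129 mm high.
- drawer_in (a point): Centre of the drawer's inner floor, 10 mm above the bench; same axes as the drawer. The tray goes here with its length along the drawer's y, either way round.
- gauge: Rosewood marking gauge, 170 mm long, 58 mm wide, 48 mm high, origin at its underside. Bystander.
- awl: Awl with a cherry handle, brass ferrule and steel point, 160 mm long, 26 mm wide, origin at its underside. Bystander.
- tin: Open copper tool tin, 76 mm across, 75 mm high, origin at its underside. Bystander.
- bone: Cream bone inlay block, 60 x 35 x 22 mm, origin at its underside. Bystander.

How it is judged:
By the outcome, as a careful person would: the job done as asked, in the order asked, and still so for the second after the job is handed in, with the robot touching nothing.
It also fails if it takes over 72 s, if anything falls off the work surface, if the arm or the gripper's body presses on something with over 40 N, if the wrist force passes 120 N, or if a joint passes its speed limit or range.

## Working session

There is one attempt and no reset: what is moved stays moved. The work goes in short steps, Python scripts to look and compute and a tool call to move; the robot and the scene stay as the last step left them, time stands still between calls to the robot, and variables do not carry over. Pictures are saved under pics/ and viewed, at most 10 in all, crops included, and the job is handed in when it is done.

Besides the shell and the picture viewer there is one more tool, called after "Request:" in YAML: its name, and indented under it one key for each argument. jog_arm: Moves the arm, as the interface text tells. Its arguments: {"type":"object","properties":{"rows":{"type":"array"},"hand":{"type":"number"},"squeeze":{"type":"number"}},"required":["rows"]}

```bash
ls; mkdir -p pics; cat > h.py <<'E'
import numpy as np, cv2
from scipy.spatial.transform import Rotation as Ro
from plant import robot, imaging
def snap(n, f=None):
    c=imaging.read_camera(n)
    if f: cv2.imwrite('pics/'+f,cv2.resize(c['frame'][:,:,::-1],(800,600),interpolation=cv2.INTER_CUBIC))
    return c
def K(c):
    f=c['frame'].shape[0]/2/np.tan(np.radians(c['vertical_fov'])/2); return f
def ray(c,u,v,z):
    f=K(c);R=np.array(c['R']);t=np.array(c['t']);o=-R.T@t
    d=R.T@np.array([(u-c['cx'])/f,(v-c['cy'])/f,1]);return o+d*(z-o[2])/d[2]
def proj(c,X):
    p=np.array(c['R'])@np.array(X)+np.array(c['t']);f=K(c);return np.array([c['cx']+f*p[0]/p[2],c['cy']+f*p[1]/p[2]])
E
python3 - <<'E'
from h import *
s=robot.read_state()
for k in s: print(k,np.round(s[k],3))
for n in ['top','side']:
    c=snap(n,n+'0.png'); print(n,c['vertical_fov'],c['cx'],c['cy'],np.round(c['R'],3).tolist(),np.round(c['t'],3))
    import pickle; pickle.dump(c,open(n+'0.pkl','wb'))
E
```

```text
pics
t 0.0
q [-1.38   0.131  1.489 -0.     1.523 -0.085]
dq [ 0.001  0.001 -0.    -0.001  0.     0.001]
joint_torque [ 0.0000e+00 -5.5984e+01 -4.9176e+01  7.7000e-02  3.5000e-02 -0.0000e+00]
tool_pos [ 0.163 -0.577  0.218]
orientation [-3.11  -0.432  0.   ]
force [ 0.164  0.082 -0.16 ]
wrist_torque [-0.033  0.051 -0.028]
gripper_force 0.0
opening 0.093
top 54.92976369205567 256.8045813867418 197.7263410285154 [[0.01, -1.0, 0.005], [-0.994, -0.01, -0.112], [0.112, -0.004, -0.994]] [-0.023  0.528  1.07 ]
side 46.396843121651855 252.83367457656408 191.2766031118722 [[-0.884, -0.468, 0.001], [-0.355, 0.668, -0.654], [0.306, -0.578, -0.757]] [0.445 0.26  1.064]
```

View pics/top0.png

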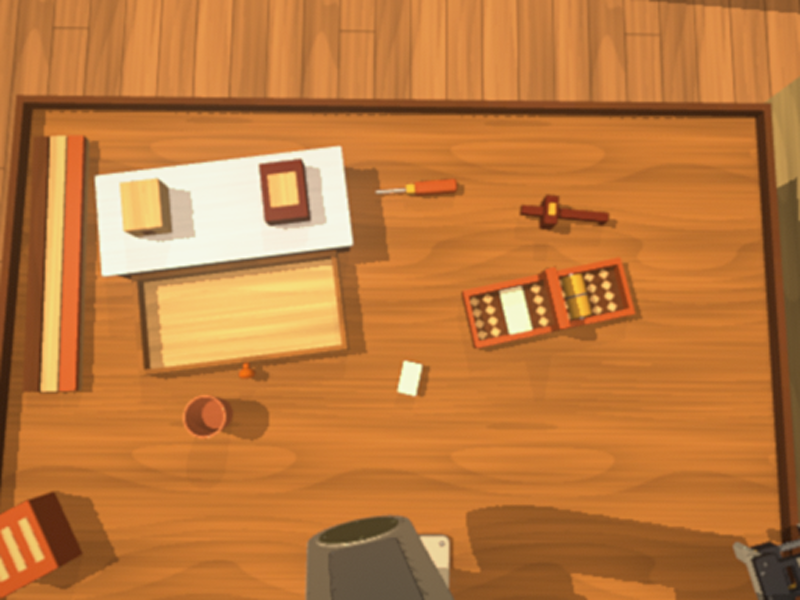

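View pics/side0.png

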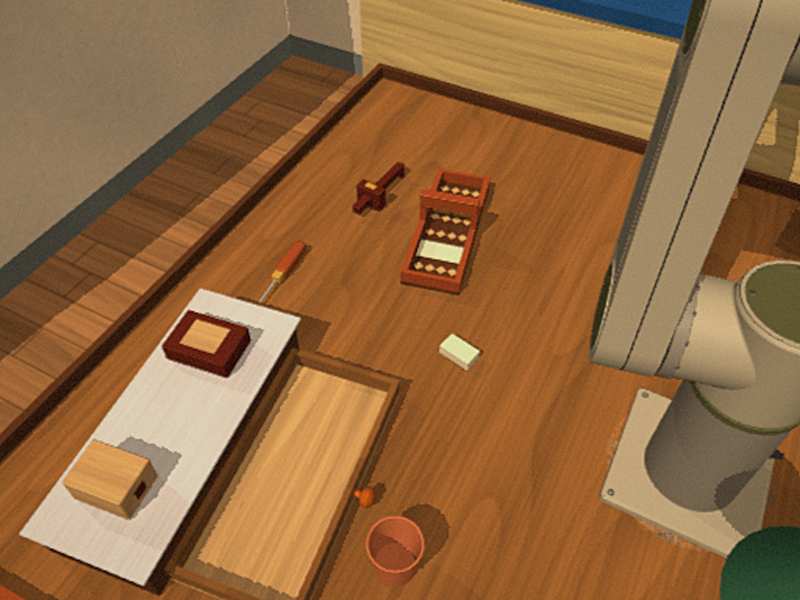

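The top view shows the tray at about (550,303) with the inlay on its left (world +y) and the roller at (577,296). The drawer's inside centre is at about (250,315). I'll enlarge both.

```bash
python3 - <<'E'
import pickle,cv2
c=pickle.load(open('top0.pkl','rb'));f=c['frame'][:,:,::-1]
cv2.imwrite('pics/c1.png',cv2.resize(f[155:230,285:415],None,fx=6,fy=6,interpolation=cv2.INTER_CUBIC))
cv2.imwrite('pics/c2.png',cv2.resize(f[140:250,80:240],None,fx=5,fy=5,interpolation=cv2.INTER_CUBIC))
E
```

```text
(no output)
```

View pics/c1.png

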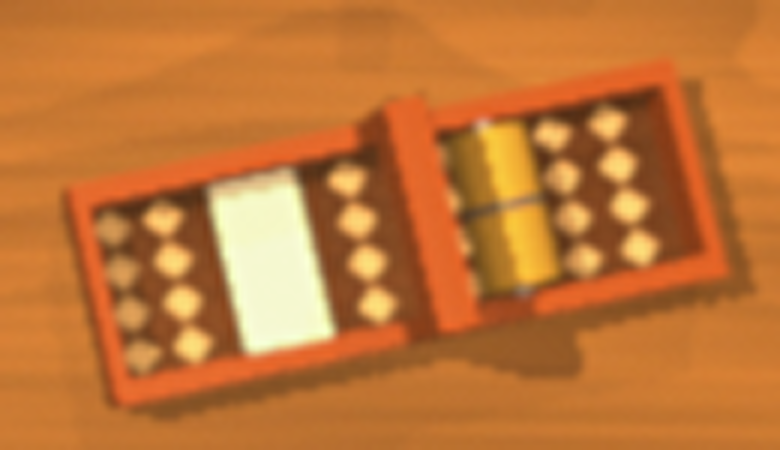

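View pics/c2.png

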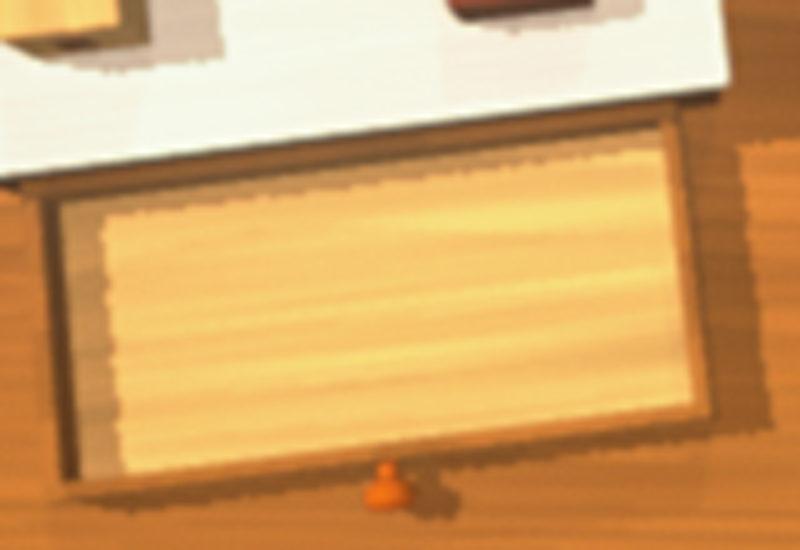

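The first crop shows the tray rim corners at (67,190), (672,62), (728,273) and (118,405), the axle ends at (482,123) and (525,292), and the bar top. In the second, the drawer's outer front corners are at (63,495) and (710,412), and the right rear is near (680,105). I'll fit poses to these and overlay the models to check.

```bash
cat > fit.py <<'E'
from h import *
import pickle
from scipy.optimize import least_squares
c=pickle.load(open('top0.pkl','rb'))
def px(p,s,x0,y0): p=np.array(p,float); return (p+.5)/s-.5+[x0,y0]
def W(p,m): x,y,a=p;m=np.atleast_2d(np.array(m,float)); C,S=np.cos(a),np.sin(a); return np.c_[x+C*m[:,0]-S*m[:,1],y+S*m[:,0]+C*m[:,1],m[:,2]]
def fit(m,uv,p0): 
    r=least_squares(lambda p:np.ravel([proj(c,X) for X in W(p,m)]-uv),p0); return r.x,r.fun
# tray: +x to image left; camera image up = world +x ; tray y
m=[[.155,-.056,.034],[-.155,-.056,.034],[-.155,.056,.034],[.155,.056,.034]]
def tray(sgn):
    uv=px([[67,190],[672,62],[728,273],[118,405]],6,285,155); mm=np.array(m)
    uv2=px([[388,98],[424,95],[475,328],[440,335]],6,285,155)
    mm=np.r_[mm,[[.01,-.056,.098],[-.01,-.056,.098],[-.01,.056,.098],[.01,.056,.098]]]
    return fit(mm,np.r_[uv,uv2],[.5,-.25,np.pi/2])
T,e=tray(1); print('tray',T,np.round(e.reshape(-1,2),1).tolist())
def local(p,X): C,S=np.cos(p[2]),np.sin(p[2]); d=X[:2]-p[:2]; return C*d[0]+S*d[1],-S*d[0]+C*d[1]
for n,q,z in [('axle',(482,123),.0285),('axle',(525,292),.0285),('inlay',(271,262),.008)]:
    print(n,local(T,ray(c,*px(q,6,285,155),z)))
md=[[-.095,.195,.04],[-.095,-.195,.04],[.092,-.195,.04],[-.085,-.185,.04],[.085,-.185,.04],[-.085,.185,.01]]
uv=px([[63,495],[710,412],[680,105],[692,403],[662,122],[80,482]],5,80,140)
D,e=fit(md,uv,[.5,.25,0.1]); print('drawer',D,np.round(e.reshape(-1,2),1).tolist())
if __name__=='__main__':
    im=c['frame'][:,:,::-1]; s=5; v=cv2.resize(im[140:250,80:240],None,fx=s,fy=s,interpolation=cv2.INTER_CUBIC)
    for z,col in ((.04,(0,0,255)),(.01,(255,0,0))):
        for hx,hy in ((.085,.185),(.095,.195)):
            if z<.02 and hx>.09: continue
            q=np.array([proj(c,X) for X in W(D,[[a*hx,b*hy,z] for a,b in((1,1),(1,-1),(-1,-1),(-1,1))])])
            cv2.polylines(v,[np.int32((q-[80,140]+.5)*s-.5)],True,col,1)
    cv2.imwrite('pics/ov.png',v)
E
python3 fit.py
```

```text
tray [ 0.54462042 -0.29640491  1.7892803 ] [[-0.0, -0.8], [-0.1, -0.6], [-0.1, 0.6], [-0.2, 0.3], [-0.8, 0.8], [0.1, -0.2], [1.1, -0.2], [-0.0, 0.1]]
axle (np.float64(-0.05617797415143583), np.float64(-0.04451671351161385))
axle (np.float64(-0.05674860367438136), np.float64(0.04249284485743644))
inlay (np.float64(0.058762176920000554), np.float64(0.0004412437970645732))
drawer [0.52056549 0.28779407 0.13334423] [[-3.1, 0.8], [1.0, 0.8], [-0.1, -0.1], [0.8, -0.4], [0.4, -0.8], [1.1, -0.4]]
```

View pics/ov.png

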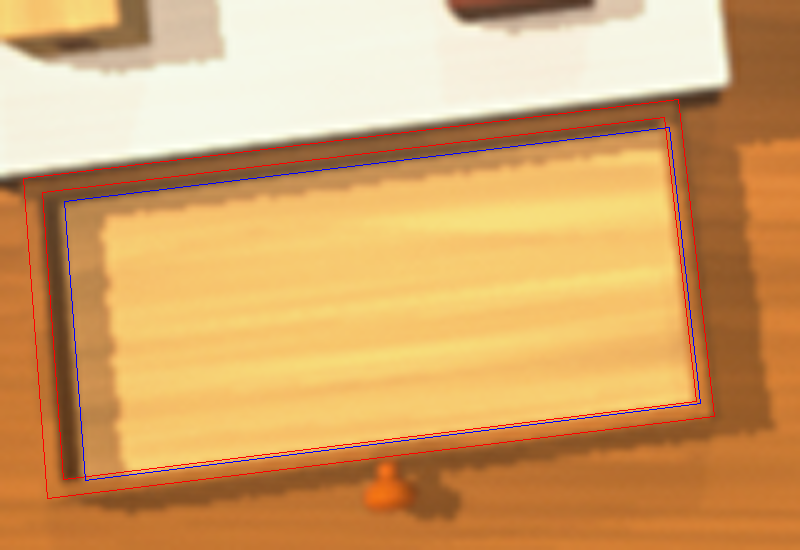

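The overlay agrees with the drawer to about 2 mm. The tray is at (0.545, -0.296) with yaw 1.789, the roller is at x = -56 mm and the inlay is on the +y side. Next I'll work out the approach.

```bash
cat > go.py <<'E'
from h import *
def plan(P,yaw,s=None):
    """shift (share) and turn (share) in the tool frame to reach TCP P with tool down, tool y along +-yaw"""
    s=s or robot.read_state(); R=Ro.from_rotvec(s['orientation']).as_matrix()
    best=None
    for k in (0,np.pi):
        y=np.array([np.cos(yaw+k),np.sin(yaw+k),0]); z=np.array([0,0,-1.]); Rt=np.c_[np.cross(y,z),y,z]
        r=Ro.from_matrix(R.T@Rt).as_rotvec()
        if best is None or np.linalg.norm(r)<np.linalg.norm(best): best=r
    return R.T@(np.array(P)-s['tool_pos'])/.2, best/(np.pi/2)
E
python3 - <<'E'
from go import *
s=robot.read_state(); print(np.round(Ro.from_rotvec(s['orientation']).as_matrix(),4).tolist(), s['tool_pos'])
print(plan([.5446,-.2964,.18],1.7893), s['q'])
E
```

```text
[[0.9622, 0.2723, -0.0003], [0.2723, -0.9622, 0.0017], [0.0001, -0.0017, -1.0]] [ 0.16332291 -0.57679387  0.21769493]
(array([ 2.21610869, -0.82948028,  0.19018636]), array([-1.08649121e-03, -5.46851557e-05,  3.64880599e-02])) [-1.38036889e+00  1.31092032e-01  1.48915879e+00 -1.10233458e-05
  1.52305038e+00 -8.53910218e-02]
```

Request:
jog_arm:
  rows:
    - [[0.15,-0.055,0],[0,0,0.004]]
    - [[0.35,-0.13,0],[0,0,0.01]]
    - [[0.55,-0.205,0],[0,0,0.016]]
    - [[0.75,-0.28,0],[0,0,0.02]]
    - [[0.95,-0.355,0],[0,0,0.0365]]
  hand: -1

```text
t: 0.6
tool_pos: [0.3279, -0.4559, 0.2182]
orientation: [-3.122, -0.341, 0.0]
force: [0.6, -0.4, -0.2]
opening: 0.093
gripper_force: 0.0
```

Request:
jog_arm:
  rows:
    - [[0.2,-0.1,0],[0,0,0]]
    - [[0.4,-0.2,0],[0,0,0]]
    - [[0.6,-0.3,0],[0,0,0]]
    - [[0.8,-0.4,0],[0,0,0]]
    - [[0.95,-0.45,0.1],[0,0,0]]

```text
t: 1.1
tool_pos: [0.496, -0.3269, 0.2013]
orientation: [3.12, 0.345, 0.006]
force: [-0.3, -1.4, 0.0]
opening: 0.0931
gripper_force: 0.0
```

Request:
jog_arm:
  rows:
    - [[0.1,-0.05,0],[0,0,0]]
    - [[0.2,-0.1,0],[0,0,0]]
    - [[0.25,-0.12,0],[0,0,0]]
    - [[0.25,-0.12,0],[0,0,0]]
    - [[0.25,-0.12,0],[0,0,0]]

```text
t: 1.6
tool_pos: [0.536, -0.2944, 0.1985]
orientation: [3.123, 0.343, -0.001]
force: [0.3, -0.2, 1.3]
opening: 0.0926
gripper_force: 0.0
```

```bash
python3 - <<'E'
from go import *
s=robot.read_state(); print(s['t'],s['tool_pos'],s['orientation'])
print(plan([.5446,-.2964,.064],1.7893))
snap('wrist','w1.png')
E
```

```text
1.6 [ 0.53598156 -0.29442971  0.19847826] [ 3.12276206e+00  3.42570736e-01 -9.59216856e-04]
(array([0.04034685, 0.01893957, 0.67236706]), array([1.86373236e-05, 3.93143945e-04, 1.58517132e-05]))
```

View pics/w1.png

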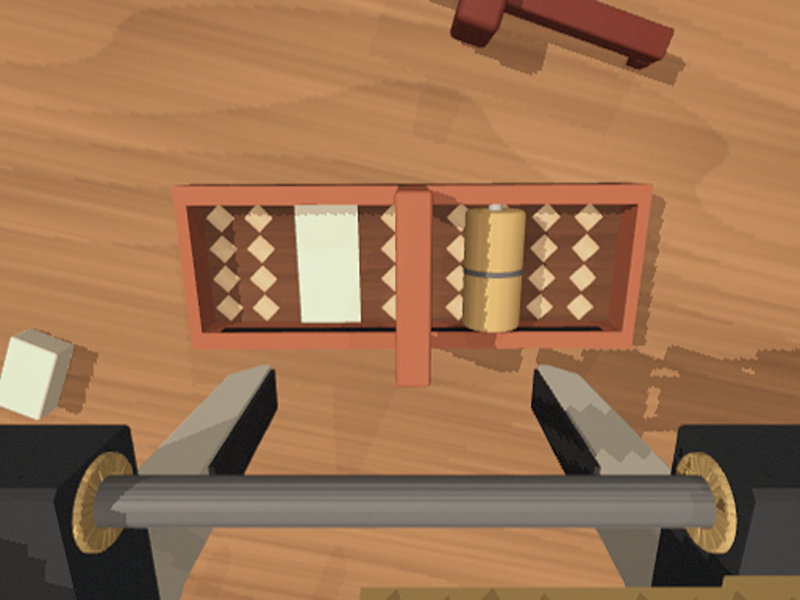

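The wrist view shows the tray, inlay (328,263) and roller (494,268) clearly, with the bar between x = 396 and 431 and running from y = 190 to 385. I'll check the bar position with the calibration.

```bash
python3 - <<'E'
from go import *
import pickle
c=snap('wrist'); pickle.dump(c,open('w1.pkl','wb'))
print(c['cx'],c['cy'])
b=[ray(c,*(np.array(p)*.64),.098) for p in ((396,190),(431,190),(397,385),(431,385))]
print(np.round(b,4).tolist(),np.mean(b,0))
d=(np.array(b[0])+b[1]-b[2]-b[3])/2; print('bar yaw+90',np.arctan2(d[1],d[0])+np.pi/2, np.linalg.norm(d))
b=[ray(c,*(np.array(p)*.64),.034) for p in ((174,186),(652,186),(633,347),(192,347))]; print(np.mean(b,0),np.round(b,3).tolist())
v=b[0]-b[1]+b[3]-b[2]; print(np.arctan2(v[1],v[0]))
print(proj(c,[.5446,-.2964,.098])/.64)
E
```

```text
258.34068999944554 197.891346640793
[[0.5975, -0.2774, 0.098], [0.6014, -0.2952, 0.098], [0.4891, -0.3013, 0.098], [0.4934, -0.3207, 0.098]] [ 0.54537147 -0.29865188  0.098     ]
bar yaw+90 1.795889713026985 0.1110104940818956
[ 0.5446769  -0.29935741  0.034     ] [[0.566, -0.137, 0.034], [0.632, -0.438, 0.034], [0.524, -0.464, 0.034], [0.457, -0.159, 0.034]]
1.787668378692444
[409.48390045 293.55107362]
```

Request:
jog_arm:
  rows:
    - [[0.02,0.013,0.08],[0,0,0]]
    - [[0.04,0.027,0.18],[0,0,0]]
    - [[0.04,0.027,0.28],[0,0,0]]
    - [[0.04,0.027,0.38],[0,0,0]]
    - [[0.04,0.027,0.46],[0,0,0]]

```text
t: 2.2
tool_pos: [0.5444, -0.2976, 0.104]
orientation: [-3.122, -0.341, 0.003]
force: [0.5, 0.5, 0.2]
opening: 0.0928
gripper_force: 0.0
```

Request:
jog_arm:
  rows:
    - [[0,0,0.07],[0,0,0]]
    - [[0,0,0.13],[0,0,0]]
    - [[0,0,0.18],[0,0,0]]
    - [[0,0,0.21],[0,0,0]]
    - [[0,0,0.21],[0,0,0]]

```text
t: 2.7
tool_pos: [0.5451, -0.2972, 0.0638]
orientation: [-3.122, -0.342, 0.001]
force: [-0.0, 0.4, 0.3]
opening: 0.0927
gripper_force: 0.0
```

```bash
python3 - <<'E'
from go import *
s=robot.read_state(); print(s['t'],s['tool_pos'],s['orientation'],s['force'],plan([.545,-.298,.064],1.79))
E
```

```text
2.7 [ 0.54509774 -0.2972245   0.06377397] [-3.12210478e+00 -3.42457353e-01  1.40268375e-03] [-0.00555808  0.43522789  0.34335565] (array([-0.0013185 ,  0.00367839, -0.00113222]), array([-0.00054438,  0.00051215, -0.00044642]))
```

Request:
jog_arm:
  rows:
    - [[0,0,0],[0,0,0]]
    - [[0,0,0],[0,0,0]]
    - [[0,0,0],[0,0,0]]
    - [[0,0,0],[0,0,0]]
    - [[0,0,0],[0,0,0]]
  hand: 0.4
  squeeze: 6

```text
t: 3.2
tool_pos: [0.5456, -0.2976, 0.0649]
orientation: [3.123, 0.342, 0.001]
force: [0.4, 0.7, -0.1]
opening: 0.0578
gripper_force: 0.0
```

Request:
jog_arm:
  rows:
    - [[0,0,0],[0,0,0]]
    - [[0,0,0],[0,0,0]]
    - [[0,0,0],[0,0,0]]
    - [[0,0,0],[0,0,0]]
    - [[0,0,0],[0,0,0]]
  hand: 1
  squeeze: 6

```text
t: 3.7
tool_pos: [0.5455, -0.2975, 0.0646]
orientation: [3.123, 0.343, -0.0]
force: [-0.1, 0.5, -1.2]
opening: 0.0201
gripper_force: 6.0
```

Request:
jog_arm:
  rows:
    - [[0,0,0],[0,0,0]]
    - [[0,0,0],[0,0,0]]
    - [[0,0,0],[0,0,0]]
    - [[0,0,0],[0,0,0]]
  squeeze: 40

```text
t: 4.1
tool_pos: [0.5455, -0.2975, 0.0646]
orientation: [3.123, 0.342, -0.0]
force: [0.2, -0.6, -1.4]
opening: 0.0195
gripper_force: 40.0
```

```bash
python3 - <<'E'
from go import *
s=robot.read_state(); print(s['t'],s['tool_pos'],s['orientation'],s['force'],s['opening'],s['gripper_force'])
snap('wrist','w2.png')
E
```

```text
4.1 [ 0.54545295 -0.29754197  0.06459968] [ 3.12283592e+00  3.42480015e-01 -3.64643094e-05] [ 0.21790194 -0.61280789 -1.43592607] 0.019547740591334063 39.99919295310974
```

View pics/w2.png

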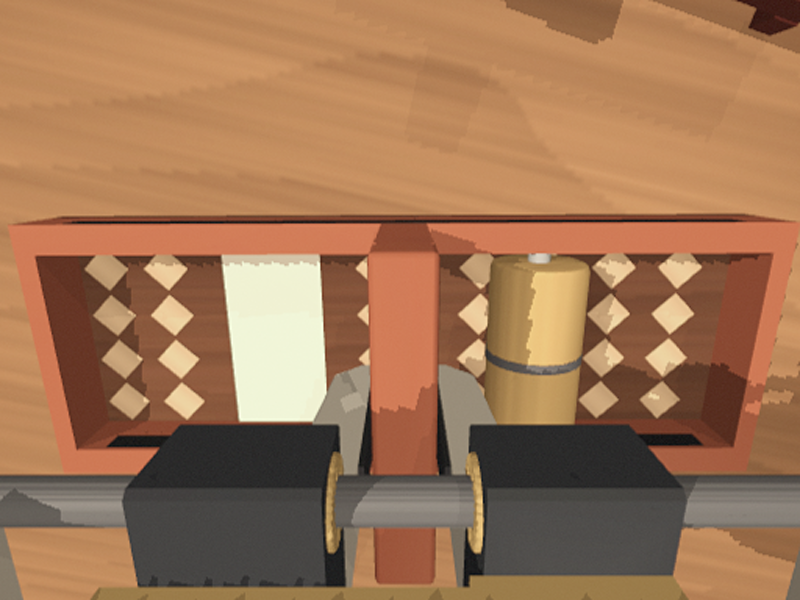

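The grasp is centred, with the bar at x = 370–438 between the pads. The roller is at about (540,310) and still at rest, and the inlay is at (275,335). I'll write a roller tracker in the tray-fixed wrist frame.

```bash
cat > trk.py <<'E'
from h import *
import pickle,os
def roller(c=None):
    """returns tray-x (mm) of roller centre and edge pixels, in the wrist image fixed to the gripped tray"""
    c=c or imaging.read_camera('wrist')
    if not os.path.exists('ref.pkl'):
        yaw=1.79;Rt=Ro.from_euler('z',yaw).as_matrix();o=np.array([.5452,-.2976,0.])
        pickle.dump((np.array(c['R'])@Rt,np.array(c['R'])@o+c['t']),open('ref.pkl','wb'))
    R,t=pickle.load(open('ref.pkl','rb')); d=dict(c,R=R,t=t)
    h=cv2.cvtColor(c['frame'],cv2.COLOR_RGB2HSV)
    b=c['frame'][178:220].astype(int); hh=h[178:220].astype(int)
    m=((b[...,0]>120)&(hh[...,1]>95)&(hh[...,0]>=13)&(hh[...,0]<=26)).astype(np.uint8)
    m=cv2.morphologyEx(m,cv2.MORPH_OPEN,np.ones((5,5),np.uint8))
    n,l,st,ce=cv2.connectedComponentsWithStats(m)
    out=[]
    for i in range(1,n):
        x,y,w,hh_,a=st[i]
        if a>150: out.append((round(ray(d,x+w/2-.5,199,.0285)[0]*1e3,1),x,w,a))
    return out,c
E
python3 - <<'E'
from trk import *
o,c=roller(); print(o)
f=c['frame']
for p in ((540,300),(500,300),(580,330),(600,265),(400,300),(275,300),(610,310)): 
    q=f[int(p[1]*.64),int(p[0]*.64)]; print(p,q,cv2.cvtColor(q[None,None],cv2.COLOR_RGB2HSV)[0,0])
E
```

```text
[(np.float64(164.1), np.int32(0), np.int32(21), np.int32(716)), (np.float64(-57.7), np.int32(314), np.int32(63), np.int32(2533)), (np.float64(-162.6), np.int32(496), np.int32(16), np.int32(488)), (np.float64(122.7), np.int32(61), np.int32(24), np.int32(367)), (np.float64(-83.5), np.int32(377), np.int32(15), np.int32(210))]
(540, 300) [236 197 128] [ 19 117 236]
(500, 300) [143 110  66] [ 17 137 143]
(580, 330) [183 144  88] [ 18 132 183]
(600, 265) [240 205 158] [ 17  87 240]
(400, 300) [209 123  88] [  9 148 209]
(275, 300) [241 242 211] [ 31  33 242]
(610, 310) [240 207 158] [ 18  87 240]
```

Request:
jog_arm:
  rows:
    - [[0,0,-0.01],[0,0,0]]
    - [[0,0,-0.03],[0,0,0]]
    - [[0,0,-0.06],[0,0,0]]
    - [[0,0,-0.1],[0,0,0]]
    - [[0,0,-0.15],[0,0,0]]

```text
t: 4.7
tool_pos: [0.5452, -0.2973, 0.0951]
orientation: [-3.122, -0.342, 0.001]
force: [-0.3, -0.7, -5.3]
opening: 0.0196
gripper_force: 40.0
```

```bash
python3 - <<'E'
from trk import *
print([x for x in roller()[0] if x[2]>35]); s=robot.read_state(); print(s['tool_pos'],s['orientation'],s['force'])
E
```

```text
[(np.float64(-63.3), np.int32(315), np.int32(78), np.int32(2772))]
[ 0.54646958 -0.29809739  0.09765942] [3.12117189 0.34237932 0.00333811] [ 0.9858949  -0.62589137 -4.17742248]
```

```bash
python3 - <<'E'
s=open('trk.py').read()
i=s.index("    m=cv2.morph"); s=s[:i]+'''    g=m.mean(0)>.85; e=np.flatnonzero(np.diff(np.r_[0,g,0])); k=e.reshape(-1,2); out=[]
    for a,b in k:
        if b-a>25: out.append((round(float(ray(d,(a+b)/2-.5,199,.0285)[0])*1e3,1),int(a),int(b-a)))
    return out,c
def show(n=1):
    for i in range(n):
        s=robot.read_state(); print(round(s['t'],2),roller()[0])
    print(np.round(s['tool_pos'],4),np.round(s['orientation'],4), np.round(s['force'],1), s['gripper_force'])
    R=Ro.from_rotvec(s['orientation']).as_matrix(); print('tilt (+x end down, mrad)',round(1e3*R[2,1],2),'side',round(1e3*R[2,0],2))
'''
open('trk.py','w').write(s)
E
python3 -c "
from trk import *
show(1)"
```

```text
4.75 [(-57.4, 316, 58)]
[ 0.5465 -0.2981  0.0977] [3.1212 0.3424 0.0033] [ 1.  -0.6 -4.2] 39.99481916427612
tilt (+x end down, mrad) 1.92 side 1.93
```

Request:
jog_arm:
  rows:
    - [[0,0,-0.03],[0,0,0]]
    - [[0,0,-0.07],[0,0,0]]
    - [[0,0,-0.12],[0,0,0]]
    - [[0,0,-0.17],[0,0,0]]
    - [[0,0,-0.22],[0,0,0]]

```text
t: 5.3
tool_pos: [0.5456, -0.2976, 0.1398]
orientation: [3.123, 0.342, 0.001]
force: [-0.6, -0.9, -6.5]
opening: 0.0198
gripper_force: 40.0
```

Request:
jog_arm:
  rows:
    - [[0,0,-0.06],[0,0,0]]
    - [[0,0,-0.12],[0,0,0]]
    - [[0,0,-0.18],[0,0,0]]
    - [[0,0,-0.24],[0,0,0]]
    - [[0,0,-0.29],[0,0,0]]

```text
t: 5.8
tool_pos: [0.5457, -0.2977, 0.1981]
orientation: [3.122, 0.342, 0.001]
force: [0.4, -0.6, -6.1]
opening: 0.0196
gripper_force: 40.0
```

Request:
jog_arm:
  rows:
    - [[0,0,-0.04],[0,0,0]]
    - [[0,0,-0.07],[0,0,0]]
    - [[0,0,-0.09],[0,0,0]]
    - [[0,0,-0.1],[0,0,0]]

```text
t: 6.2
tool_pos: [0.5455, -0.2975, 0.2168]
orientation: [3.123, 0.343, -0.0]
force: [0.6, 0.2, -6.3]
opening: 0.0201
gripper_force: 40.0
```

```bash
python3 -c "
from trk import *
show(3)"
```

```text
6.2 [(-59.4, 319, 58)]
6.25 [(-59.4, 319, 58)]
6.3 [(-59.4, 319, 58)]
[ 0.5454 -0.2975  0.2166] [-3.1228e+00 -3.4250e-01  1.0000e-04] [ 0.5  0.4 -7. ] 39.99461531639099
tilt (+x end down, mrad) -0.09 side -0.08
```

Request:
jog_arm:
  rows:
    - [[0,0,0],[-0.006,0,0]]
    - [[0,0,0],[-0.0127,0,0]]
    - [[0,0,0],[-0.0127,0,0]]
    - [[0,0,0],[-0.0127,0,0]]
    - [[0,0,0],[-0.0127,0,0]]

```text
t: 6.85
tool_pos: [0.5454, -0.2974, 0.2166]
orientation: [3.103, 0.341, 0.003]
force: [-0.6, -0.7, -6.2]
opening: 0.0195
gripper_force: 40.0
```

```bash
python3 -c "
from trk import *
show(2)"
```

```text
6.85 [(-47.8, 301, 59)]
6.9 [(-45.1, 297, 59)]
[ 0.5455 -0.2975  0.2166] [3.1032 0.3404 0.0033] [ 0.9 -0.7 -6. ] 39.99472796916962
tilt (+x end down, mrad) 19.91 side -0.03
```

Request:
jog_arm:
  rows:
    - [[0,0,0],[0.0127,0,0]]
    - [[0,0,0],[0.0127,0,0]]
    - [[0,0,0],[0.0127,0,0]]
    - [[0,0,0],[0.0127,0,0]]
    - [[0,0,0],[0.0127,0,0]]

```text
t: 7.45
tool_pos: [0.5455, -0.2975, 0.2166]
orientation: [3.123, 0.342, 0.0]
force: [-0.3, 0.6, -6.9]
opening: 0.0201
gripper_force: 40.0
```

```bash
python3 -c "
from trk import *
show(2)"
```

```text
7.45 [(-23.6, 281, 26)]
7.5 []
[ 0.5455 -0.2975  0.2167] [3.1228 0.3425 0.    ] [ 0.2  0.2 -6.7] 39.9946403503418
tilt (+x end down, mrad) 0.06 side 0.02
```

Request:
jog_arm:
  rows:
    - [[0,0,0],[0,0,0]]
    - [[0,0,0],[0,0,0]]
    - [[0,0,0],[0,0,0]]
    - [[0,0,0],[0,0,0]]
    - [[0,0,0],[0,0,0]]

```text
t: 8.05
tool_pos: [0.5455, -0.2975, 0.2167]
orientation: [3.123, 0.343, 0.0]
force: [0.1, 0.5, -6.9]
opening: 0.0199
gripper_force: 40.0
```

```bash
python3 -c "
from trk import *
show(2)"
```

```text
8.05 []
8.1 []
[ 0.5455 -0.2975  0.2166] [3.1228 0.3425 0.    ] [-0.3  0.5 -6.6] 39.994534850120544
tilt (+x end down, mrad) 0.03 side 0.02
```

Request:
jog_arm:
  rows:
    - [[0,0,0],[0,0,0]]
    - [[0,0,0],[0,0,0]]
    - [[0,0,0],[0,0,0]]
    - [[0,0,0],[0,0,0]]

```text
t: 8.55
tool_pos: [0.5455, -0.2975, 0.2166]
orientation: [-3.123, -0.342, 0.0]
force: [-0.5, 0.2, -6.4]
opening: 0.0197
gripper_force: 40.0
```

```bash
python3 -c "
from trk import *
show(2)
o,c=roller(); cv2.imwrite('pics/w3.png',cv2.resize(c['frame'][:,:,::-1],(800,600)))"
```

```text
8.55 []
8.6 []
[ 0.5455 -0.2975  0.2167] [3.1228e+00 3.4250e-01 1.0000e-04] [-0.1  0.1 -7.6] 39.994595646858215
tilt (+x end down, mrad) 0.04 side 0.04
```

View pics/w3.png

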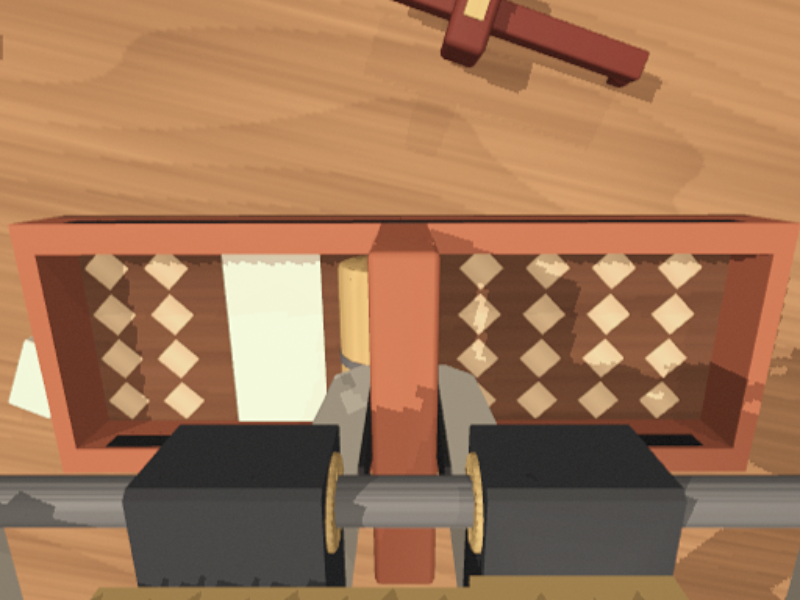

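The view shows the roller part-way out from under the bar, with its left edge at x = 340, which puts its centre at about +8 mm. It's slowing, so I'll track its left edge.

```bash
python3 - <<'E'
s=open('trk.py').read()
s=s.replace('''        if b-a>25: out''','''        if b-a>6 and 75<a<420:
            if b-a<50 and b>225 and a<236: b=a+59   # right part hidden by bar/finger
            elif b-a<50 and 275<a<285: a=b-59       # left part hidden
            out''').replace("g=m.mean(0)>.85","g=m[:22].mean(0)>.85")
open('trk.py','w').write(s)
E
python3 -c "
from trk import *
show(3)"
```

```text
8.7 [(7.8, 217, 59)]
8.75 [(7.8, 217, 59)]
8.8 [(7.8, 217, 59)]
[ 0.5455 -0.2975  0.2167] [3.1229e+00 3.4250e-01 1.0000e-04] [-0.8  0.2 -7.2] 39.994491934776306
tilt (+x end down, mrad) 0.01 side 0.04
```

Request:
jog_arm:
  rows:
    - [[0,0,0],[-0.0055,0,0]]
    - [[0,0,0],[-0.0115,0,0]]
    - [[0,0,0],[-0.0115,0,0]]
    - [[0,0,0],[-0.0115,0,0]]
    - [[0,0,0],[-0.0115,0,0]]

```text
t: 9.35
tool_pos: [0.5455, -0.2975, 0.2167]
orientation: [3.105, 0.341, 0.003]
force: [0.4, 0.4, -6.1]
opening: 0.02
gripper_force: 40.0
```

```bash
python3 -c "
from trk import *
show(2)"
```

```text
9.35 [(17.1, 203, 59)]
9.4 [(19.8, 199, 59)]
[ 0.5455 -0.2975  0.2167] [3.105e+00 3.405e-01 3.100e-03] [ 0.4  0.1 -6.8] 39.9945330619812
tilt (+x end down, mrad) 18.1 side 0.04
```

Request:
jog_arm:
  rows:
    - [[0,0,0],[0.0115,0,0]]
    - [[0,0,0],[0.0115,0,0]]
    - [[0,0,0],[0.0115,0,0]]
    - [[0,0,0],[0.0115,0,0]]

```text
t: 9.85
tool_pos: [0.5454, -0.2976, 0.2166]
orientation: [3.123, 0.342, -0.0]
force: [0.3, 0.3, -6.3]
opening: 0.0196
gripper_force: 40.0
```

```bash
python3 -c "
from trk import *
show(3)"
```

```text
9.85 [(45.9, 158, 62)]
9.9 [(48.2, 155, 61)]
9.95 [(50.2, 152, 61)]
[ 0.5455 -0.2975  0.2166] [ 3.1228e+00  3.4250e-01 -1.0000e-04] [ 0.2 -0.4 -6.7] 39.99469041824341
tilt (+x end down, mrad) 0.04 side -0.06
```

Request:
jog_arm:
  rows:
    - [[0,0,0],[0.0065,0,0]]
    - [[0,0,0],[0.0065,0,0]]
    - [[0,0,0],[0.0065,0,0]]

```text
t: 10.3
tool_pos: [0.5455, -0.2976, 0.2166]
orientation: [-3.113, -0.341, 0.002]
force: [-0.4, 0.3, -6.6]
opening: 0.02
gripper_force: 40.0
```

```bash
python3 -c "
from trk import *
show(2)"
```

```text
10.3 [(59.5, 137, 63)]
10.35 [(59.5, 137, 63)]
[ 0.5455 -0.2976  0.2166] [-3.1128e+00 -3.4120e-01  1.8000e-03] [ 0.6 -0.3 -6.3] 39.994651079177856
tilt (+x end down, mrad) -10.21 side -0.04
```

Stopped at about +59.5 mm. I'll level now, before it reverses.

Request:
jog_arm:
  rows:
    - [[0,0,0],[-0.0065,0,0]]
    - [[0,0,0],[-0.0065,0,0]]
    - [[0,0,0],[-0.0065,0,0]]

```text
t: 10.7
tool_pos: [0.5455, -0.2973, 0.2167]
orientation: [3.123, 0.343, 0.0]
force: [-0.2, -0.4, -6.8]
opening: 0.0197
gripper_force: 40.0
```

```bash
python3 -c "
from trk import *
show(3)"
```

```text
10.7 [(58.8, 138, 63)]
10.75 [(58.8, 138, 63)]
10.8 [(58.8, 138, 63)]
[ 0.5455 -0.2974  0.2167] [3.1228e+00 3.4270e-01 1.0000e-04] [ 0.3  0.1 -7.4] 39.99458312988281
tilt (+x end down, mrad) 0.01 side 0.05
```

Request:
jog_arm:
  rows:
    - [[0,0,0],[0,0,0]]
    - [[0,0,0],[0,0,0]]
    - [[0,0,0],[0,0,0]]
    - [[0,0,0],[0,0,0]]
    - [[0,0,0],[0,0,0]]

```text
t: 11.35
tool_pos: [0.5455, -0.2975, 0.2166]
orientation: [-3.123, -0.342, 0.0]
force: [-0.0, -0.1, -6.1]
opening: 0.0197
gripper_force: 40.0
```

Request:
jog_arm:
  rows:
    - [[0,0,0],[0,0,0]]
    - [[0,0,0],[0,0,0]]
    - [[0,0,0],[0,0,0]]
    - [[0,0,0],[0,0,0]]
    - [[0,0,0],[0,0,0]]

```text
t: 11.85
tool_pos: [0.5455, -0.2975, 0.2166]
orientation: [-3.123, -0.342, 0.0]
force: [0.2, -0.1, -6.7]
opening: 0.0199
gripper_force: 40.0
```

Request:
jog_arm:
  rows:
    - [[0,0,0],[0,0,0]]
    - [[0,0,0],[0,0,0]]
    - [[0,0,0],[0,0,0]]
    - [[0,0,0],[0,0,0]]
    - [[0,0,0],[0,0,0]]

```text
t: 12.35
tool_pos: [0.5454, -0.2975, 0.2166]
orientation: [-3.123, -0.342, 0.0]
force: [-0.4, 0.0, -7.0]
opening: 0.0201
gripper_force: 40.0
```

Request:
jog_arm:
  rows:
    - [[0,0,0],[0,0,0]]
    - [[0,0,0],[0,0,0]]
    - [[0,0,0],[0,0,0]]
    - [[0,0,0],[0,0,0]]
    - [[0,0,0],[0,0,0]]

```text
t: 12.85
tool_pos: [0.5455, -0.2975, 0.2166]
orientation: [-3.123, -0.342, -0.0]
force: [0.6, -0.0, -6.4]
opening: 0.0198
gripper_force: 40.0
```

Request:
jog_arm:
  rows:
    - [[0,0,0],[0,0,0]]
    - [[0,0,0],[0,0,0]]
    - [[0,0,0],[0,0,0]]
    - [[0,0,0],[0,0,0]]
    - [[0,0,0],[0,0,0]]

```text
t: 13.35
tool_pos: [0.5455, -0.2975, 0.2166]
orientation: [-3.123, -0.342, -0.0]
force: [-0.4, 0.4, -6.8]
opening: 0.0196
gripper_force: 40.0
```

Request:
jog_arm:
  rows:
    - [[0,0,0],[0,0,0]]
    - [[0,0,0],[0,0,0]]
    - [[0,0,0],[0,0,0]]
    - [[0,0,0],[0,0,0]]
    - [[0,0,0],[0,0,0]]

```text
t: 13.85
tool_pos: [0.5454, -0.2975, 0.2166]
orientation: [-3.123, -0.342, 0.0]
force: [0.7, -0.6, -6.8]
opening: 0.0197
gripper_force: 40.0
```

Request:
jog_arm:
  rows:
    - [[0,0,0],[0,0,0]]
    - [[0,0,0],[0,0,0]]
    - [[0,0,0],[0,0,0]]
    - [[0,0,0],[0,0,0]]
    - [[0,0,0],[0,0,0]]

```text
t: 14.35
tool_pos: [0.5455, -0.2975, 0.2166]
orientation: [-3.123, -0.342, 0.0]
force: [0.3, 0.2, -6.5]
opening: 0.0198
gripper_force: 40.0
```

Request:
jog_arm:
  rows:
    - [[0,0,0],[0,0,0]]
    - [[0,0,0],[0,0,0]]
    - [[0,0,0],[0,0,0]]
    - [[0,0,0],[0,0,0]]
    - [[0,0,0],[0,0,0]]

```text
t: 14.85
tool_pos: [0.5455, -0.2975, 0.2166]
orientation: [-3.123, -0.343, -0.0]
force: [0.8, -0.9, -5.9]
opening: 0.0197
gripper_force: 40.0
```

Request:
jog_arm:
  rows:
    - [[0,0,0],[0,0,0]]
    - [[0,0,0],[0,0,0]]
    - [[0,0,0],[0,0,0]]
    - [[0,0,0],[0,0,0]]
    - [[0,0,0],[0,0,0]]

```text
t: 15.35
tool_pos: [0.5455, -0.2975, 0.2167]
orientation: [3.123, 0.343, 0.0]
force: [-0.4, -0.0, -7.1]
opening: 0.0197
gripper_force: 40.0
```

Request:
jog_arm:
  rows:
    - [[0,0,0],[0,0,0]]
    - [[0,0,0],[0,0,0]]
    - [[0,0,0],[0,0,0]]
    - [[0,0,0],[0,0,0]]
    - [[0,0,0],[0,0,0]]

```text
t: 15.85
tool_pos: [0.5455, -0.2975, 0.2166]
orientation: [-3.123, -0.342, 0.0]
force: [-0.1, -0.4, -6.2]
opening: 0.02
gripper_force: 40.0
```

Request:
jog_arm:
  rows:
    - [[0,0,0],[0,0,0]]
    - [[0,0,0],[0,0,0]]
    - [[0,0,0],[0,0,0]]
    - [[0,0,0],[0,0,0]]
    - [[0,0,0],[0,0,0]]

```text
t: 16.35
tool_pos: [0.5455, -0.2975, 0.2166]
orientation: [-3.123, -0.342, 0.0]
force: [0.1, 0.0, -6.6]
opening: 0.0196
gripper_force: 40.0
```

```bash
python3 -c "
from trk import *
show(1)
from go import plan
print(plan([.5206,.2885,.2166],1.7041),)"
```

```text
16.35 [(58.8, 138, 63)]
[ 0.5455 -0.2975  0.2166] [-3.1229 -0.3425  0.    ] [ 0.1  0.  -6.6] 39.99459743499756
tilt (+x end down, mrad) -0.01 side -0.02
(array([ 5.13606972e-01, -2.88746556e+00,  1.63915290e-04]), array([1.96360565e-05, 7.45202797e-06, 5.41800106e-02]))
```

The roller was held for over 5 s at +59 mm. Now I'll carry it slowly, at about 0.02 m/s², in two segments with a check between them.

Request:
jog_arm:
  rows:
    - [[0.0002,-0.001,0],[0,0,0]]
    - [[0.0005,-0.003,0],[0,0,0]]
    - [[0.001,-0.006,0],[0,0,0]]
    - [[0.0018,-0.01,0],[0,0,0]]
    - [[0.0027,-0.015,0],[0,0,0]]

```text
t: 16.9
tool_pos: [0.5453, -0.2944, 0.2166]
orientation: [-3.123, -0.342, 0.0]
force: [-0.2, 0.1, -6.0]
opening: 0.0196
gripper_force: 40.0
```

Request:
jog_arm:
  rows:
    - [[0.001,-0.006,0],[0,0,0]]
    - [[0.0023,-0.013,0],[0,0,0]]
    - [[0.0037,-0.021,0],[0,0,0]]
    - [[0.0053,-0.03,0],[0,0,0]]
    - [[0.0071,-0.04,0],[0,0,0]]

```text
t: 17.4
tool_pos: [0.545, -0.2861, 0.2166]
orientation: [-3.123, -0.342, -0.0]
force: [-1.0, 0.0, -6.0]
opening: 0.0199
gripper_force: 40.0
```

Request:
jog_arm:
  rows:
    - [[0.002,-0.011,0],[0,0,0]]
    - [[0.0041,-0.023,0],[0,0,0]]
    - [[0.0064,-0.036,0],[0,0,0]]
    - [[0.0089,-0.05,0],[0,0,0]]
    - [[0.0116,-0.065,0],[0,0,0]]

```text
t: 17.9
tool_pos: [0.5444, -0.2729, 0.2166]
orientation: [-3.123, -0.342, 0.0]
force: [-0.1, 0.3, -6.4]
opening: 0.02
gripper_force: 40.0
```

Request:
jog_arm:
  rows:
    - [[0.0028,-0.016,0],[0,0,0]]
    - [[0.0059,-0.033,0],[0,0,0]]
    - [[0.0091,-0.051,0],[0,0,0]]
    - [[0.0125,-0.07,0],[0,0,0]]
    - [[0.016,-0.09,0],[0,0,0]]

```text
t: 18.4
tool_pos: [0.5437, -0.2545, 0.2166]
orientation: [3.123, 0.342, 0.0]
force: [0.2, 0.2, -6.6]
opening: 0.02
gripper_force: 40.0
```

Request:
jog_arm:
  rows:
    - [[0.0037,-0.021,0],[0,0,0]]
    - [[0.0077,-0.043,0],[0,0,0]]
    - [[0.0117,-0.066,0],[0,0,0]]
    - [[0.016,-0.09,0],[0,0,0]]
    - [[0.0205,-0.115,0],[0,0,0]]

```text
t: 18.9
tool_pos: [0.5427, -0.2311, 0.2166]
orientation: [-3.123, -0.342, -0.0]
force: [0.0, -1.1, -6.6]
opening: 0.0198
gripper_force: 40.0
```

Request:
jog_arm:
  rows:
    - [[0.0046,-0.026,0],[0,0,0]]
    - [[0.0094,-0.053,0],[0,0,0]]
    - [[0.0144,-0.081,0],[0,0,0]]
    - [[0.0196,-0.11,0],[0,0,0]]
    - [[0.025,-0.14,0],[0,0,0]]

```text
t: 19.4
tool_pos: [0.5415, -0.2026, 0.2167]
orientation: [-3.123, -0.342, -0.0]
force: [0.1, 0.5, -6.3]
opening: 0.0197
gripper_force: 40.0
```

Request:
jog_arm:
  rows:
    - [[0.0053,-0.03,0],[0,0,0]]
    - [[0.0107,-0.06,0],[0,0,0]]
    - [[0.016,-0.09,0],[0,0,0]]
    - [[0.0214,-0.12,0],[0,0,0]]
    - [[0.0267,-0.15,0],[0,0,0]]

```text
t: 19.9
tool_pos: [0.5402, -0.1722, 0.2166]
orientation: [3.123, 0.343, 0.0]
force: [-0.2, 0.9, -7.0]
opening: 0.0199
gripper_force: 40.0
```

Request:
jog_arm:
  rows:
    - [[0.0053,-0.03,0],[0,0,0]]
    - [[0.0107,-0.06,0],[0,0,0]]
    - [[0.016,-0.09,0],[0,0,0]]
    - [[0.0214,-0.12,0],[0,0,0]]
    - [[0.0267,-0.15,0],[0,0,0]]

```text
t: 20.4
tool_pos: [0.5389, -0.1417, 0.2166]
orientation: [-3.123, -0.342, 0.0]
force: [0.2, 0.2, -6.9]
opening: 0.0197
gripper_force: 40.0
```

Request:
jog_arm:
  rows:
    - [[0.0053,-0.03,0],[0,0,0]]
    - [[0.0107,-0.06,0],[0,0,0]]
    - [[0.016,-0.09,0],[0,0,0]]
    - [[0.0214,-0.12,0],[0,0,0]]
    - [[0.0267,-0.15,0],[0,0,0]]

```text
t: 20.9
tool_pos: [0.5376, -0.1113, 0.2166]
orientation: [3.123, 0.342, -0.0]
force: [0.4, 0.2, -7.0]
opening: 0.0198
gripper_force: 40.0
```

Request:
jog_arm:
  rows:
    - [[0.0052,-0.029,0],[0,0,0]]
    - [[0.0101,-0.057,0],[0,0,0]]
    - [[0.015,-0.084,0],[0,0,0]]
    - [[0.0196,-0.11,0],[0,0,0]]
    - [[0.024,-0.135,0],[0,0,0]]

```text
t: 21.4
tool_pos: [0.5364, -0.084, 0.2166]
orientation: [-3.123, -0.343, 0.0]
force: [0.5, -0.5, -6.1]
opening: 0.0196
gripper_force: 40.0
```

Request:
jog_arm:
  rows:
    - [[0.0043,-0.024,0],[0,0,0]]
    - [[0.0084,-0.047,0],[0,0,0]]
    - [[0.0123,-0.069,0],[0,0,0]]
    - [[0.016,-0.09,0],[0,0,0]]
    - [[0.0196,-0.11,0],[0,0,0]]

```text
t: 21.9
tool_pos: [0.5355, -0.0617, 0.2167]
orientation: [3.123, 0.342, 0.0]
force: [-0.5, 0.0, -6.1]
opening: 0.0197
gripper_force: 40.0
```

Request:
jog_arm:
  rows:
    - [[0.0034,-0.019,0],[0,0,0]]
    - [[0.0066,-0.037,0],[0,0,0]]
    - [[0.0096,-0.054,0],[0,0,0]]
    - [[0.0125,-0.07,0],[0,0,0]]
    - [[0.0151,-0.085,0],[0,0,0]]

```text
t: 22.4
tool_pos: [0.5348, -0.0446, 0.2166]
orientation: [3.123, 0.342, -0.0]
force: [0.4, 0.2, -6.6]
opening: 0.0197
gripper_force: 40.0
```

Request:
jog_arm:
  rows:
    - [[0.0025,-0.014,0],[0,0,0]]
    - [[0.0048,-0.027,0],[0,0,0]]
    - [[0.0069,-0.039,0],[0,0,0]]
    - [[0.0089,-0.05,0],[0,0,0]]
    - [[0.0107,-0.06,0],[0,0,0]]

```text
t: 22.9
tool_pos: [0.5343, -0.0325, 0.2166]
orientation: [3.123, 0.342, -0.0]
force: [0.1, -0.7, -7.0]
opening: 0.0197
gripper_force: 40.0
```

Request:
jog_arm:
  rows:
    - [[0.0016,-0.009,0],[0,0,0]]
    - [[0.003,-0.017,0],[0,0,0]]
    - [[0.0043,-0.024,0],[0,0,0]]
    - [[0.0053,-0.03,0],[0,0,0]]
    - [[0.0062,-0.035,0],[0,0,0]]

```text
t: 23.4
tool_pos: [0.534, -0.0254, 0.2167]
orientation: [3.123, 0.342, 0.0]
force: [-0.5, -0.1, -6.3]
opening: 0.0196
gripper_force: 40.0
```

Request:
jog_arm:
  rows:
    - [[0.0007,-0.004,0],[0,0,0]]
    - [[0.0012,-0.007,0],[0,0,0]]
    - [[0.0016,-0.009,0],[0,0,0]]
    - [[0.0018,-0.01,0],[0,0,0]]
    - [[0.0018,-0.01,0],[0,0,0]]

```text
t: 23.9
tool_pos: [0.5339, -0.0235, 0.2166]
orientation: [3.123, 0.342, -0.0]
force: [-0.2, 0.7, -6.3]
opening: 0.0197
gripper_force: 40.0
```

```bash
python3 -c "
from trk import *
show(2)
from go import plan
print(plan([.5206,.2885,.2166],1.7041),)"
```

```text
23.9 [(59.2, 138, 62)]
23.95 [(59.2, 138, 62)]
[ 0.5339 -0.0235  0.2166] [-3.1228e+00 -3.4240e-01  1.0000e-04] [ 0.3 -0.7 -7. ] 39.99458849430084
tilt (+x end down, mrad) -0.04 side -0.06
(array([ 2.73265919e-01, -1.53749346e+00,  1.46219634e-04]), array([1.66192288e-05, 1.14391086e-05, 5.41909489e-02]))
```

The roller hasn't moved. Second segment next, then the small turn to line up with the drawer.

Request:
jog_arm:
  rows:
    - [[0.0002,-0.001,0],[0,0,0]]
    - [[0.0005,-0.003,0],[0,0,0]]
    - [[0.001,-0.006,0],[0,0,0]]
    - [[0.0018,-0.01,0],[0,0,0]]
    - [[0.0027,-0.015,0],[0,0,0]]

```text
t: 24.5
tool_pos: [0.5338, -0.0204, 0.2167]
orientation: [3.123, 0.342, 0.0]
force: [0.9, 0.3, -6.4]
opening: 0.0198
gripper_force: 40.0
```

Request:
jog_arm:
  rows:
    - [[0.001,-0.006,0],[0,0,0]]
    - [[0.0023,-0.013,0],[0,0,0]]
    - [[0.0037,-0.021,0],[0,0,0]]
    - [[0.0053,-0.03,0],[0,0,0]]
    - [[0.0071,-0.04,0],[0,0,0]]

```text
t: 25.0
tool_pos: [0.5334, -0.0122, 0.2167]
orientation: [-3.123, -0.342, -0.0]
force: [-0.1, -0.5, -6.3]
opening: 0.0197
gripper_force: 40.0
```

Request:
jog_arm:
  rows:
    - [[0.002,-0.011,0],[0,0,0]]
    - [[0.0041,-0.023,0],[0,0,0]]
    - [[0.0064,-0.036,0],[0,0,0]]
    - [[0.0089,-0.05,0],[0,0,0]]
    - [[0.0116,-0.065,0],[0,0,0]]

```text
t: 25.5
tool_pos: [0.5328, 0.0011, 0.2166]
orientation: [3.123, 0.343, 0.0]
force: [-0.4, -0.2, -6.0]
opening: 0.0197
gripper_force: 40.0
```

Request:
jog_arm:
  rows:
    - [[0.0028,-0.016,0],[0,0,0]]
    - [[0.0059,-0.033,0],[0,0,0]]
    - [[0.0091,-0.051,0],[0,0,0]]
    - [[0.0125,-0.07,0],[0,0,0]]
    - [[0.016,-0.09,0],[0,0,0]]

```text
t: 26.0
tool_pos: [0.532, 0.0195, 0.2166]
orientation: [-3.123, -0.343, 0.0]
force: [0.5, -0.1, -6.6]
opening: 0.0198
gripper_force: 40.0
```

Request:
jog_arm:
  rows:
    - [[0.0037,-0.021,0],[0,0,0]]
    - [[0.0077,-0.043,0],[0,0,0]]
    - [[0.0117,-0.066,0],[0,0,0]]
    - [[0.016,-0.09,0],[0,0,0]]
    - [[0.0205,-0.115,0],[0,0,0]]

```text
t: 26.5
tool_pos: [0.5311, 0.0429, 0.2166]
orientation: [-3.123, -0.342, 0.0]
force: [0.3, 0.6, -6.9]
opening: 0.0197
gripper_force: 40.0
```

Request:
jog_arm:
  rows:
    - [[0.0046,-0.026,0],[0,0,0]]
    - [[0.0094,-0.053,0],[0,0,0]]
    - [[0.0144,-0.081,0],[0,0,0]]
    - [[0.0196,-0.11,0],[0,0,0]]
    - [[0.025,-0.14,0],[0,0,0]]

```text
t: 27.0
tool_pos: [0.5299, 0.0714, 0.2167]
orientation: [-3.123, -0.342, 0.0]
force: [-0.6, -0.0, -6.1]
opening: 0.0198
gripper_force: 40.0
```

Request:
jog_arm:
  rows:
    - [[0.0053,-0.03,0],[0,0,0]]
    - [[0.0107,-0.06,0],[0,0,0]]
    - [[0.016,-0.09,0],[0,0,0]]
    - [[0.0214,-0.12,0],[0,0,0]]
    - [[0.0267,-0.15,0],[0,0,0]]

```text
t: 27.5
tool_pos: [0.5286, 0.1019, 0.2167]
orientation: [-3.123, -0.343, -0.0]
force: [0.6, -0.5, -6.2]
opening: 0.0199
gripper_force: 40.0
```

Request:
jog_arm:
  rows:
    - [[0.0053,-0.03,0],[0,0,0]]
    - [[0.0107,-0.06,0],[0,0,0]]
    - [[0.016,-0.09,0],[0,0,0]]
    - [[0.0214,-0.12,0],[0,0,0]]
    - [[0.0267,-0.15,0],[0,0,0]]

```text
t: 28.0
tool_pos: [0.5273, 0.1323, 0.2166]
orientation: [-3.123, -0.343, 0.0]
force: [-0.1, -0.3, -6.0]
opening: 0.0197
gripper_force: 40.0
```

Request:
jog_arm:
  rows:
    - [[0.0053,-0.03,0],[0,0,0]]
    - [[0.0107,-0.06,0],[0,0,0]]
    - [[0.016,-0.09,0],[0,0,0]]
    - [[0.0214,-0.12,0],[0,0,0]]
    - [[0.0267,-0.15,0],[0,0,0]]

```text
t: 28.5
tool_pos: [0.526, 0.1627, 0.2166]
orientation: [-3.123, -0.343, -0.0]
force: [0.2, 0.7, -6.8]
opening: 0.0196
gripper_force: 40.0
```

Request:
jog_arm:
  rows:
    - [[0.0053,-0.03,0],[0,0,0]]
    - [[0.0107,-0.06,0],[0,0,0]]
    - [[0.016,-0.09,0],[0,0,0]]
    - [[0.0214,-0.12,0],[0,0,0]]
    - [[0.0267,-0.15,0],[0,0,0]]

```text
t: 29.0
tool_pos: [0.5247, 0.1932, 0.2166]
orientation: [3.123, 0.343, 0.0]
force: [0.3, -0.7, -6.4]
opening: 0.02
gripper_force: 40.0
```

Request:
jog_arm:
  rows:
    - [[0.0053,-0.03,0],[0,0,0]]

```text
t: 29.1
tool_pos: [0.5245, 0.1992, 0.2166]
orientation: [3.123, 0.342, -0.0]
force: [0.2, 0.6, -6.8]
opening: 0.0197
gripper_force: 40.0
```

Request:
jog_arm:
  rows:
    - [[0.0052,-0.029,0],[0,0,0]]
    - [[0.0101,-0.057,0],[0,0,0]]
    - [[0.015,-0.084,0],[0,0,0]]
    - [[0.0196,-0.11,0],[0,0,0]]
    - [[0.024,-0.135,0],[0,0,0]]

```text
t: 29.6
tool_pos: [0.5233, 0.2266, 0.2166]
orientation: [3.123, 0.343, -0.0]
force: [-0.7, 0.4, -6.8]
opening: 0.0197
gripper_force: 40.0
```

Request:
jog_arm:
  rows:
    - [[0.0043,-0.024,0],[0,0,0]]
    - [[0.0084,-0.047,0],[0,0,0]]
    - [[0.0123,-0.069,0],[0,0,0]]
    - [[0.016,-0.09,0],[0,0,0]]
    - [[0.0196,-0.11,0],[0,0,0]]

```text
t: 30.1
tool_pos: [0.5224, 0.2488, 0.2166]
orientation: [-3.123, -0.342, 0.0]
force: [-0.4, 0.8, -6.4]
opening: 0.0201
gripper_force: 40.0
```

Request:
jog_arm:
  rows:
    - [[0.0034,-0.019,0],[0,0,0]]
    - [[0.0066,-0.037,0],[0,0,0]]
    - [[0.0096,-0.054,0],[0,0,0]]
    - [[0.0125,-0.07,0],[0,0,0]]
    - [[0.0151,-0.085,0],[0,0,0]]

```text
t: 30.6
tool_pos: [0.5216, 0.266, 0.2166]
orientation: [3.123, 0.342, -0.0]
force: [0.2, 0.2, -5.3]
opening: 0.0201
gripper_force: 40.0
```

Request:
jog_arm:
  rows:
    - [[0.0025,-0.014,0],[0,0,0]]
    - [[0.0048,-0.027,0],[0,0,0]]
    - [[0.0069,-0.039,0],[0,0,0]]
    - [[0.0089,-0.05,0],[0,0,0]]
    - [[0.0107,-0.06,0],[0,0,0]]

```text
t: 31.1
tool_pos: [0.5211, 0.2781, 0.2166]
orientation: [3.123, 0.342, -0.0]
force: [0.4, 0.6, -7.5]
opening: 0.0197
gripper_force: 40.0
```

Request:
jog_arm:
  rows:
    - [[0.0016,-0.009,0],[0,0,0]]
    - [[0.003,-0.017,0],[0,0,0]]
    - [[0.0043,-0.024,0],[0,0,0]]
    - [[0.0053,-0.03,0],[0,0,0]]
    - [[0.0062,-0.035,0],[0,0,0]]

```text
t: 31.6
tool_pos: [0.5208, 0.2851, 0.2166]
orientation: [-3.123, -0.342, -0.0]
force: [0.4, -0.1, -7.1]
opening: 0.0197
gripper_force: 40.0
```

Request:
jog_arm:
  rows:
    - [[0.0007,-0.004,0],[0,0,0]]
    - [[0.0012,-0.007,0],[0,0,0]]
    - [[0.0016,-0.009,0],[0,0,0]]
    - [[0.0018,-0.01,0],[0,0,0]]
    - [[0.0018,-0.01,0],[0,0,0]]

```text
t: 32.1
tool_pos: [0.5207, 0.287, 0.2167]
orientation: [3.123, 0.343, 0.0]
force: [-0.6, 0.5, -6.7]
opening: 0.0197
gripper_force: 40.0
```

Request:
jog_arm:
  rows:
    - [[0,0,0],[0,0,0.005]]
    - [[0,0,0],[0,0,0.016]]
    - [[0,0,0],[0,0,0.032]]
    - [[0,0,0],[0,0,0.046]]
    - [[0,0,0],[0,0,0.054]]

```text
t: 32.6
tool_pos: [0.5207, 0.287, 0.2166]
orientation: [3.135, 0.207, -0.0]
force: [0.1, 0.3, -6.7]
opening: 0.0195
gripper_force: 40.0
```

```bash
python3 -c "
from trk import *
show(2)
o,c=roller(); cv2.imwrite('pics/w4.png',cv2.resize(c['frame'][:,:,::-1],(800,600)));pickle.dump(c,open('w4.pkl','wb'))
snap('side','s4.png')
from go import plan
print(plan([.5206,.2885,.0746],1.7041),)"
```

```text
32.6 [(60.1, 137, 61)]
32.65 [(60.1, 137, 61)]
[0.5208 0.287  0.2166] [-3.1348 -0.2066  0.    ] [ 0.1 -0.6 -7.1] 39.994661808013916
tilt (+x end down, mrad) -0.01 side -0.01
(array([ 1.75501997e-04, -7.46473646e-03,  7.10312003e-01]), array([ 1.94958118e-06, -9.76827866e-06,  2.97296239e-04]))
```

View pics/s4.png

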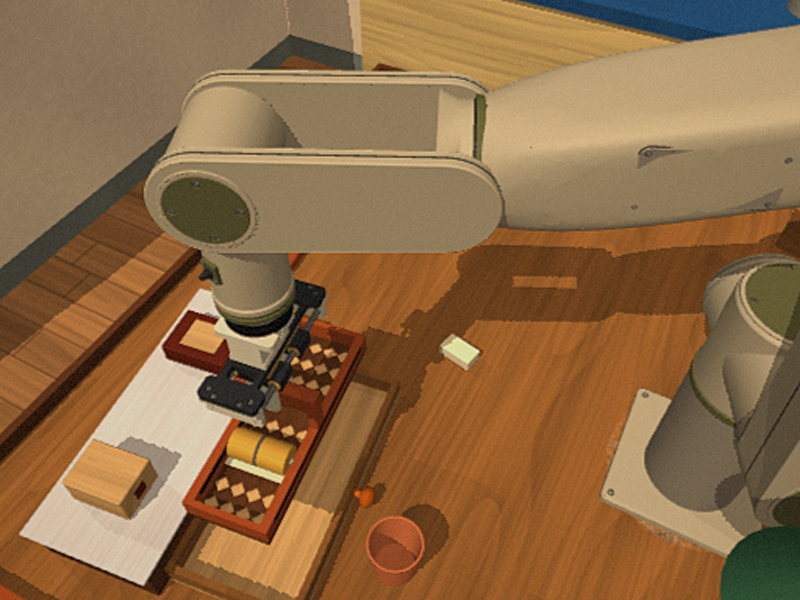

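The side view shows the tray level over the drawer, with the roller on the inlay at about (262,450) and everything else untouched. Descending now, slowing near the floor.

Request:
jog_arm:
  rows:
    - [[0,-0.0007,0.02],[0,0,0]]
    - [[0,-0.0015,0.06],[0,0,0]]
    - [[0,-0.0022,0.11],[0,0,0]]
    - [[0,-0.003,0.17],[0,0,0]]
    - [[0,-0.0037,0.23],[0,0,0]]

```text
t: 33.3
tool_pos: [0.5203, 0.2876, 0.169]
orientation: [3.134, 0.21, -0.002]
force: [0.2, -0.4, -7.4]
opening: 0.0194
gripper_force: 40.0
```

Request:
jog_arm:
  rows:
    - [[0,-0.0007,0.06],[0,0,0]]
    - [[0,-0.0015,0.12],[0,0,0]]
    - [[0,-0.0022,0.18],[0,0,0]]
    - [[0,-0.003,0.24],[0,0,0]]
    - [[0,-0.0037,0.29],[0,0,0]]

```text
t: 33.8
tool_pos: [0.5203, 0.2884, 0.1114]
orientation: [3.134, 0.21, -0.001]
force: [-0.2, -0.3, -6.3]
opening: 0.0198
gripper_force: 40.0
```

Request:
jog_arm:
  rows:
    - [[0,0,0.04],[0,0,0]]
    - [[0,0,0.075],[0,0,0]]
    - [[0,0,0.105],[0,0,0]]
    - [[0,0,0.13],[0,0,0]]
    - [[0,0,0.145],[0,0,0]]

```text
t: 34.3
tool_pos: [0.5205, 0.2885, 0.0832]
orientation: [3.134, 0.21, -0.0]
force: [-1.1, -0.2, -7.0]
opening: 0.0199
gripper_force: 40.0
```

Request:
jog_arm:
  rows:
    - [[0,0,0.01],[0,0,0]]
    - [[0,0,0.018],[0,0,0]]
    - [[0,0,0.024],[0,0,0]]
    - [[0,0,0.029],[0,0,0]]
    - [[0,0,0.033],[0,0,0]]

```text
t: 34.8
tool_pos: [0.5207, 0.2886, 0.0771]
orientation: [-3.134, -0.21, -0.0]
force: [-0.0, -0.2, -7.1]
opening: 0.0197
gripper_force: 40.0
```

```bash
python3 -c "
from trk import *
show(2)
from go import plan
print(plan([.5206,.2885,.0746],1.7041),)"
```

```text
34.8 [(60.1, 137, 61)]
34.85 [(60.1, 137, 61)]
[0.5206 0.2885 0.077 ] [-3.1346e+00 -2.0970e-01 -1.0000e-04] [ 1.1  0.  -7. ] 39.994540214538574
tilt (+x end down, mrad) -0.03 side 0.04
(array([3.03933276e-04, 2.93163331e-05, 1.20730266e-02]), array([-1.05289052e-05,  3.53907860e-05,  2.04116983e-04]))
```

2.4 mm to go, so I'll take it at 0.4 mm per row.

Request:
jog_arm:
  rows:
    - [[0,0,0.002],[0,0,0]]
    - [[0,0,0.004],[0,0,0]]
    - [[0,0,0.006],[0,0,0]]
    - [[0,0,0.008],[0,0,0]]
    - [[0,0,0.009],[0,0,0]]

```text
t: 35.4
tool_pos: [0.5205, 0.2885, 0.0752]
orientation: [3.135, 0.21, -0.0]
force: [0.1, 0.0, -6.1]
opening: 0.0198
gripper_force: 40.0
```

Request:
jog_arm:
  rows:
    - [[0,0,0.001],[0,0,0]]
    - [[0,0,0.002],[0,0,0]]
    - [[0,0,0.003],[0,0,0]]
    - [[0,0,0.003],[0,0,0]]

```text
t: 35.8
tool_pos: [0.5206, 0.2885, 0.0747]
orientation: [-3.135, -0.21, -0.0]
force: [0.0, 0.1, -6.0]
opening: 0.0199
gripper_force: 40.0
```

```bash
python3 -c "
from trk import *
show(2)"
```

```text
35.8 [(60.1, 137, 61)]
35.85 [(60.1, 137, 61)]
[0.5206 0.2885 0.0747] [-3.1345 -0.2096 -0.    ] [ 0.2  0.4 -5.2] 39.9946653842926
tilt (+x end down, mrad) -0.07 side 0.02
```

Only just touching, if at all. I'll lower further in 0.2 mm steps until the force drops.

Request:
jog_arm:
  rows:
    - [[0,0,0.001],[0,0,0]]
    - [[0,0,0.002],[0,0,0]]
    - [[0,0,0.002],[0,0,0]]

```text
t: 36.2
tool_pos: [0.5206, 0.2885, 0.0746]
orientation: [-3.135, -0.21, -0.0]
force: [-1.9, -2.2, -2.1]
opening: 0.0196
gripper_force: 40.0
```

Request:
jog_arm:
  rows:
    - [[0,0,0.001],[0,0,0]]
    - [[0,0,0.002],[0,0,0]]
    - [[0,0,0.002],[0,0,0]]

```text
t: 36.5
tool_pos: [0.5207, 0.2885, 0.0746]
orientation: [-3.135, -0.21, -0.0]
force: [-4.6, -3.0, 3.6]
opening: 0.0198
gripper_force: 40.0
```

```bash
python3 -c "
from trk import *
show(2)"
```

```text
36.5 [(60.1, 137, 61)]
36.55 [(60.1, 137, 61)]
[0.5206 0.2885 0.0746] [3.1346e+00 2.0980e-01 3.0000e-04] [-4.2 -3.   3.4] 39.99702036380768
tilt (+x end down, mrad) 0.02 side 0.21
```

Seated, with the roller still at +60 mm. I'll ease off the load, relax the grip and open.

Request:
jog_arm:
  rows:
    - [[0,0,-0.001],[0,0,0]]
    - [[0,0,-0.0015],[0,0,0]]
    - [[0,0,-0.0015],[0,0,0]]
  squeeze: 15

```text
t: 36.9
tool_pos: [0.5206, 0.2885, 0.0746]
orientation: [-3.135, -0.21, -0.0]
force: [-3.8, -3.0, 3.3]
opening: 0.02
gripper_force: 15.0
```

Request:
jog_arm:
  rows:
    - [[0,0,0],[0,0,0]]
    - [[0,0,0],[0,0,0]]
    - [[0,0,0],[0,0,0]]
  squeeze: 3

```text
t: 37.2
tool_pos: [0.5209, 0.2886, 0.0745]
orientation: [-3.134, -0.21, -0.001]
force: [-3.5, -2.1, 4.5]
opening: 0.0199
gripper_force: 3.0
```

Request:
jog_arm:
  rows:
    - [[0,0,0],[0,0,0]]
    - [[0,0,0],[0,0,0]]
    - [[0,0,0],[0,0,0]]
    - [[0,0,0],[0,0,0]]
    - [[0,0,0],[0,0,0]]
  hand: 0

```text
t: 37.7
tool_pos: [0.5206, 0.2886, 0.0741]
orientation: [-3.134, -0.21, -0.0]
force: [0.4, 0.4, 0.1]
opening: 0.0463
gripper_force: 0.0
```

```bash
python3 -c "
from trk import *
show(2); print(robot.read_state()['opening'])"
```

```text
37.7 [(60.1, 137, 61)]
37.75 [(60.5, 137, 60)]
[0.5206 0.2886 0.0741] [-3.1345e+00 -2.0980e-01 -2.0000e-04] [0.1 0.8 0.4] 0.0
tilt (+x end down, mrad) -0.08 side 0.13
0.04668045718861705
```

Request:
jog_arm:
  rows:
    - [[0,0,-0.04],[0,0,0]]
    - [[0,0,-0.12],[0,0,0]]
    - [[0,0,-0.24],[0,0,0]]
    - [[0,0,-0.38],[0,0,0]]
    - [[0,0,-0.52],[0,0,0]]

```text
t: 38.3
tool_pos: [0.5207, 0.2886, 0.1808]
orientation: [-3.134, -0.21, -0.002]
force: [0.0, 1.3, 0.4]
opening: 0.0463
gripper_force: 0.0
```

Request:
jog_arm:
  rows:
    - [[0,0,-0.1],[0,0,0]]
    - [[0,0,-0.16],[0,0,0]]
    - [[0,0,-0.18],[0,0,0]]
    - [[0,0,-0.18],[0,0,0]]
    - [[0,0,-0.18],[0,0,0]]

```text
t: 38.8
tool_pos: [0.52, 0.2882, 0.2128]
orientation: [3.134, 0.21, -0.003]
force: [0.5, 0.4, -0.7]
opening: 0.0466
gripper_force: 0.0
```

```bash
python3 -c "
from trk import *
c=snap('wrist','w5.png'); pickle.dump(c,open('w5.pkl','wb')); s=robot.read_state(); print(s['t'],s['tool_pos'],s['force'])"
```

```text
38.85 [0.5198236  0.28815732 0.21253913] [ 0.58323728  0.0632652  -0.5361539 ]
```

View pics/w5.png

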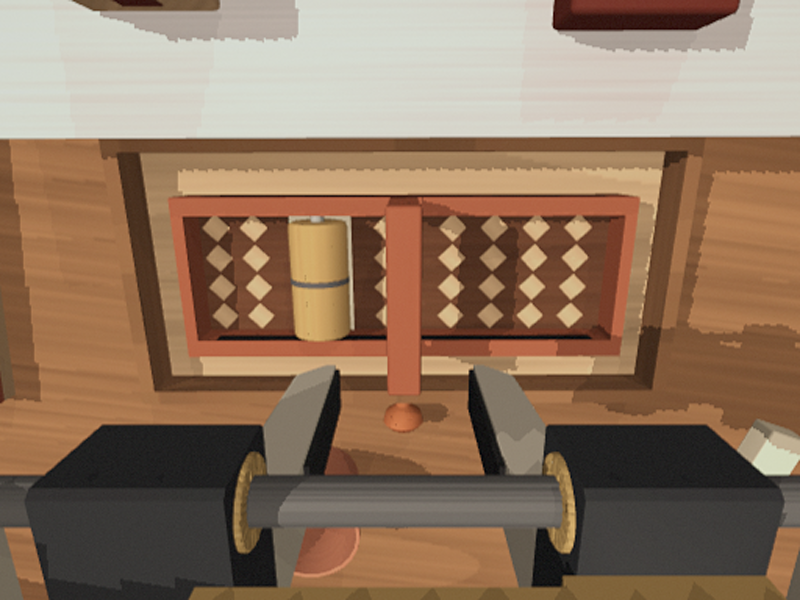

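The wrist view shows the tray flat in the middle of the drawer, with the bar at x = 403 lined up with the knob at (403,417). The roller is at rest on the inlay at (320,278) and the gripper is clear. Handing in.

```bash
python3 -c "
from plant import robot
print(robot.close_job())"
```

```text
the job is handed in; nothing more can be done
None
```

The job is handed in: the roller stayed on the inlay for over 5 s with the tray about 15 cm up, and the tray now sits flat in the middle of the drawer, released, with the roller at rest on the inlay (about 39 s of the 72 s used).

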